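Last board on the press pile

ROBOT

A 6-joint arm with a two-finger parallel gripper is mounted at the origin on the work surface. World frame = base frame: x ahead of the robot, y to its left, z up, the work surface at z = 0. Lengths are in m, angles in rad, forces in N, time in s.
With the tool pointing down it reaches from about 0.4 to 0.825 m from the base axis. Payload 7 kg.
Tool frame: the origin (TCP) lies midway between the tips of the shut fingers; the grasp point (between the pads) lies 19 mm behind it; z points along the fingers, y is the line along which they close (so a half turn about z gives the same grasp; the last joint's range is limited). The gripper opens to 88 mm and grips with 3 to 60 N. Pads are 19 mm wide; open, the fingers measure 130 mm over their backs; the gripper's body (78 mm by 193 mm) begins 47 mm behind the grasp point.
Start: joints at [1.55, 0.359, 0.012, 0, -1.224, -0.288], TCP at [0.205, 0.643, 0.227] pointing down, gripper open.
Joint ranges: [-3.07, 3.07], [-1.43, 2.12], [-1.02, 1.25], [-3.03, 1.67], [-3.05, -0], [-3.03, 3.03]. Speed limits (rad/s): [2.39, 2.39, 3.01, 3.14, 3.14, 3.14].

INTERFACE

Orientations are given as [roll, pitch, yaw] about the fixed x, y, z axes, in that order (R = Rz(yaw) Ry(pitch) Rx(roll)).
In Python, from station import get_state, grab_frame, calibration, job_done, boxes_of, regions_of, spot_point gives the robot as it stands. The module is installed in compiled form; this text tells all that it offers.
- The arm moves only by the tool arm_command, never from a script. Its argument "commands" is a list of rows, each an object of numbers: "tx", "ty", "tz": the shift along the tool's x, y, z each as a share of 25 cm, from -1 to 1; "twist": the turn about the tool's z as a share of 180 degrees, from -1 to 1. A call has exactly 8 rows; each row is the pose to reach, as a shift and turn from the pose commanded when the call began, along the tool's axes at that moment, turning the shorter way round; what a row does not reach only later rows make up. A row lasts 1/12 s, in which the tool goes at most 41.7 mm and 7.16 degrees, less where a joint would pass 70% of its speed; a pose out of reach is approached as far as the arm can. A call with a number of a shift or a turn outside -1 to 1 is refused whole. A call with a gripper value outside its range is refused whole. "claw" is the opening, from 0 (shut) to 1 (fully open), set as the call begins (left out, the last holds). The fingers move at their own pace and stop on an object; "grip_force" is the grip in N (left out, the last holds). Time passes only in rows, so rows that repeat a pose let the fingers close, or fill a call up. It gives the time, the measured TCP pose, the force, the opening and the grip force at its end, in the units of the state.
- get_state(): the state, without advancing time (a new reading comes with each control period).
- grab_frame(name): name is "side" or "top" or "wrist"; returns the picture (384x512x3 uint8, red, green, blue); there is no depth.
- calibration(name): a dict with "camera_matrix" (3x3 intrinsics, pixels), "extrinsics" (4x4, takes a point from camera to world coordinates). Camera axes: x right, y down, z forward; pixel columns grow to the right and rows downward; lengths in m; the calibration is good to about 2 mm. A picture is of the moment at which its call begins: read the wrist's pose just before it. calibration takes no time and is no camera call; for the wrist camera it gives the pose at the moment of the call.
- job_done(): hands the job in; it is judged then, once.
Trained networks look in the newest picture that a camera, given by its name, has taken for a name from the list of things; names that differ only in an ending like _2 or _b are one class to them, and where a whole thing is asked for, a point or a joint stands for the part that bears it (a point fixed in the world has none). Each returns a list of dicts, best first, with "score" (0 to 1); they miss things now and then, are a little off and sometimes report something else, mostly with a low value. They report only what shows in the picture. A call takes as long as a camera call. They do not tell look-alikes from the thing itself.
- boxes_of(query, camera): "rect" ([left, top, right, bottom] in pixels, round what is visible of it).
- regions_of(query, camera): "region" (384x512 bool, what is visible of it) and "rect" ([left, top, right, bottom] in pixels, round what is visible of it).
- spot_point(query, camera): "uv" ([column, row] in pixels: a listed point, or the origin of a listed thing).
The state is a dict: "t": time; "q": joint angles; "qd": joint speeds; "joint_efforts": joint torques, N m; "eef_pos": TCP position; "ee_rot": TCP orientation; "force": force on the tool from outside, world axes, zero at the start; "moment": the same for the moment, N m; "width": finger opening in m; "gripper_force": force on a finger pad.
Only numpy, scipy, OpenCV 4.12 (cv2) and the standard library are available. Lean on these libraries where they do the work, as an engineer would, in place of code of your own. Each camera call takes 0.05 s, during which the arm holds its last target. There are 200 camera calls.

TASK

Glued sample boards are pressed in a pile on the column lift, whose height nobody has noted. Lay the loose board on top of the pile, flush with the boards below: lower it until you feel it rest on the pile, without pressing hard, and only then let go. Then set the steel weight on the middle of that board, lengthwise along it, just as gently (felt down, never dropped), and leave the bottle, jar and beaker where they stand.

Things in the scene. Friction and masses are not known exactly. Their poses are not given: they have to be found in the camera images.
- board_center (a point): The loose plywood sample board, a flat block 130 x 60 x 20 mm (along its own x, y, z), about 0.11 kg, lying flat on the bench. The point is its centre, half-way up (10 mm above its underside); its own x runs along the 130 mm length, z up. Grip it across the 60 mm width.
- board: The same loose board; origin at the centre of its underside, axes as above.
- weight_handle (a point): The press weight: a steel plate 90 x 54 x 18 mm (along its own x, y, z) with an upright grey plastic bar handle 60 mm long (x), 16 mm thick (y) and 36 mm high on its middle, 54 mm high in all. It stands on the bench. The point is the centre of the handle, 36 mm above the weight's underside and 18 mm below the handle's top. Grip the handle across its thickness.
- weight: The same press weight, 0.6 to 0.9 kg; origin at the centre of its underside, x along its length, z up.
- stand_axis (a point): Point at bench height on the vertical axis through the middle of the column lift and of the pile on it; its x runs along the length of the pile's boards. The lift's height varies and is not given here: the flat top of the pile is somewhere between 110 and 185 mm above the bench. The lift holds its height, but its platform is sprung: it gives about 1 mm per 5 N.
- stand: The lift with pile: a grey housing 170 x 100 x 40 mm (x, y, z) fixed to the bench; above it on a column a steel platform 150 x 84 mm; on that a pile of three plywood boards, each 130 x 60 x 20 mm, glued together and to the platform (lower ones may stick out 1 mm). Origin at the centre of the housing's underside, x along its length.
- bottle: Bystander: a white reagent bottle, 64 mm in diameter, 150 mm high, standing loose; origin at the centre of its underside.
- jar: Bystander: an amber jar with a black cap, 68 mm in diameter, 100 mm high, standing loose; origin at the centre of its underside.
- beaker: Bystander: a glass beaker, 72 mm in diameter, 85 mm high, standing loose; origin at the centre of its underside.
Things that resemble listed ones, but are neither listed nor needed, are in the scene too. What is shaped like the weight but blue or pink is not meant.

How it is judged:
On the way, in this order (a step that is already met when the one before it is completed fails the run):
1. the board rests on the pile, flush with it, while the gripper still holds it (contact force between board and stand above 0.2 N and horizontal distance between board_center and stand_axis below 0.012 m and angle between the x axis of board_center and the x axis of stand_axis, either way round below 0.14 rad and angle between board_center's own z axis and vertical below 0.06 rad and contact force between the fingers and board above 0.5 N), for 0.1 s.
2. the board lies on the pile, let go (contact force between board and stand above 0.2 N and horizontal distance between board_center and stand_axis below 0.012 m and angle between the x axis of board_center and the x axis of stand_axis, either way round below 0.14 rad and angle between board_center's own z axis and vertical below 0.06 rad and contact force between the fingers and board below 0.05 N), for 0.2 s.
3. the weight rests on the middle of the board, which lies on the pile, while the gripper still holds it (contact force between board and stand above 0.2 N and horizontal distance between board_center and stand_axis below 0.012 m and angle between the x axis of board_center and the x axis of stand_axis, either way round below 0.14 rad and angle between each of board_center, weight_handle's own z axis and vertical below 0.06 rad and contact force between weight and board above 0.2 N and horizontal distance between weight_handle and stand_axis below 0.018 m and angle between the x axis of weight_handle and the x axis of stand_axis, either way round below 0.26 rad and contact force between the fingers and weight above 0.5 N), for 0.1 s.
At the end, for the whole second after the job is handed in: The board lies flat on the pile (centre within 12 mm of the pile's axis, length within 8 degrees of the pile's), the weight stands upright on the board (handle within 18 mm of the pile's axis, length within 15 degrees of the pile's); both are let go and at rest (all of step 2 and contact force between weight and board above 0.2 N and horizontal distance between weight_handle and stand_axis below 0.018 m and angle between the x axis of weight_handle and the x axis of stand_axis, either way round below 0.26 rad and angle between weight_handle's own z axis and vertical below 0.06 rad and linear speed of each of board, weight below 0.01 m/s and contact force between the fingers and weight below 0.05 N); the robot touches nothing.
It fails at once if the board is dropped: it falls free of the gripper for more than about 5 mm (linear speed of board above 0.32 m/s and contact force between the fingers and board below 0.05 N).
It fails at once if the weight is dropped: it falls free of the gripper for more than about 5 mm (linear speed of weight above 0.32 m/s and contact force between the fingers and weight below 0.05 N).
It fails at once if the pile is pressed hard (more than 60 N through the board) (contact force between board and stand above 60 N).
It fails at once if the bottle, jar or beaker is pushed away (30 mm) or tipped over (distance of any of bottle, jar, beaker from where it was at the start of the episode above 0.03 m or angle between any of bottle, jar, beaker's own z axis and vertical above 0.5 rad).
It also fails if it takes over 72 s, if anything falls off the work surface, if the arm or the gripper's body presses on something with over 40 N, if the wrist force passes 120 N, or if a joint passes its speed limit or range.

## Working session

There is one attempt and no reset: what is moved stays moved. The work goes in short steps, Python scripts to look and compute and a tool call to move; the robot and the scene stay as the last step left them, time stands still between calls to the robot, and variables do not carry over. Pictures are saved under pics/ and viewed, at most 10 in all, crops included, and the job is handed in when it is done.

Besides the shell and the picture viewer there is one more tool, called by a JSON object that holds its "fn" and its "kwargs". arm_command: Moves the arm, as the interface text tells. Shift numbers are shares of 25 cm and turn numbers shares of 180 degrees, none past 1 either way. Its arguments: {"type":"object","properties":{"commands":{"type":"array"},"claw":{"type":"number"},"grip_force":{"type":"number"}},"required":["commands"]}

```bash
mkdir -p pics; cat > h.py <<'E'
import numpy as np, cv2
from station import *
def px2w(cam,uv,z,cal=None):
    c=cal or calibration(cam); K=np.array(c["camera_matrix"]);T=np.array(c["extrinsics"])
    d=T[:3,:3]@np.linalg.inv(K)@np.array([uv[0],uv[1],1.]); o=T[:3,3]
    return o+d*(z-o[2])/d[2]
def w2px(cam,p,cal=None):
    c=cal or calibration(cam); K=np.array(c["camera_matrix"]);T=np.array(c["extrinsics"])
    q=K@(T[:3,:3].T@(np.array(p)-T[:3,3])); return q[:2]/q[2]
def save(im,n): cv2.imwrite("pics/"+n,im[:,:,::-1])
E
python3 - <<'E'
from h import *
a=grab_frame("top"); 
for q in ["board_center","weight_handle","stand_axis","bottle","jar","beaker"]:
    print(q,[(round(d["score"],2),np.round(d["uv"],1).tolist(),np.round(px2w("top",d["uv"],0.01),3).tolist()) for d in spot_point(q,"top")[:4]])
b=grab_frame("side")
for q in ["board_center","weight_handle","stand_axis"]:
    print(q,[(round(d["score"],2),np.round(d["uv"],1).tolist()) for d in spot_point(q,"side")[:4]])
save(cv2.resize(np.vstack([a,b]),(800//2+0,600)) if 0 else a,"top.png"); save(b,"side.png")
for c in("top","side"): print(np.round(calibration(c)["extrinsics"],3).tolist(),np.round(calibration(c)["camera_matrix"],1).tolist())
print(get_state())
E
```

```text
board_center [(0.82, [341.4, 200.6], [0.514, -0.305, 0.01])]
weight_handle [(0.82, [199.6, 195.3], [0.528, 0.196, 0.01]), (0.78, [158.0, 262.5], [0.292, 0.337, 0.01]), (0.58, [164.1, 212.2], [0.467, 0.32, 0.01])]
stand_axis [(0.56, [268.0, 198.2], [0.52, -0.045, 0.01])]
bottle [(0.74, [131.0, 155.9], [0.665, 0.44, 0.01])]
jar [(0.66, [381.2, 158.0], [0.667, -0.447, 0.01])]
beaker [(0.92, [266.0, 133.7], [0.75, -0.037, 0.01])]
board_center [(0.94, [263.7, 288.5])]
weight_handle [(0.61, [216.1, 159.8]), (0.43, [240.3, 174.6])]
stand_axis []
[[0.009, -0.998, 0.055, 0.463], [-1.0, -0.01, -0.011, 0.017], [0.011, -0.055, -0.998, 1.605], [0.0, 0.0, 0.0, 1.0]] [[452.2, 0.0, 255.1], [0.0, 452.2, 189.6], [0.0, 0.0, 1.0]]
[[0.987, -0.102, 0.125, 0.418], [-0.16, -0.538, 0.828, -0.905], [-0.017, -0.837, -0.547, 0.665], [0.0, 0.0, 0.0, 1.0]] [[361.7, 0.0, 257.3], [0.0, 361.7, 195.9], [0.0, 0.0, 1.0]]
{'t': 0.55, 'q': array([ 1.55007911e+00,  3.58601906e-01,  1.18518164e-02, -5.00162055e-06,
       -1.22408410e+00, -2.88122913e-01]), 'qd': array([ 5.75905850e-05, -2.04240861e-03,  1.35472728e-04, -2.09032677e-04,
        1.00096986e-03,  6.66013391e-04]), 'joint_efforts': array([ 9.12138730e-04, -5.81889653e+01,  2.93131095e+01,  6.99878991e+00,
        1.21939019e-02, -3.71147371e-05]), 'eef_pos': array([0.20516291, 0.64302156, 0.2265381 ]), 'ee_rot': array([ 3.14155502e+00, -6.24784188e-06, -3.08841826e-01]), 'force': array([-1.10347088,  0.41633169, -0.6276724 ]), 'moment': array([ 0.03928951,  0.01107269, -0.06522205]), 'gripper_force': 0.0, 'width': 0.0878096646536947}
```

View pics/top.png

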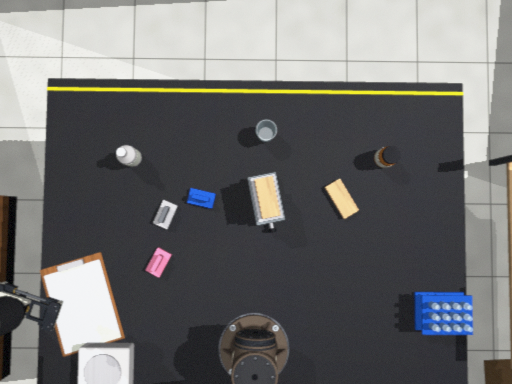

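View pics/side.png

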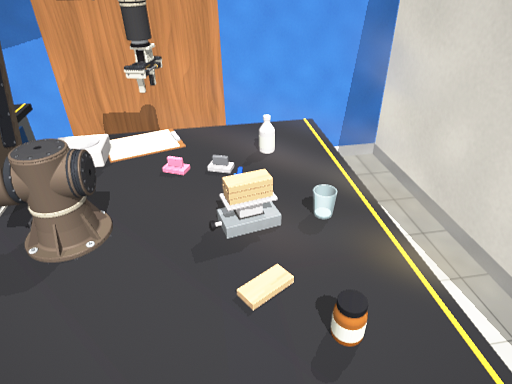

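Steel/grey weight candidates in the top picture are pink (158,262), blue (200,198) and steel with a grey handle (164,213). I choose (164,213). The loose board is at (341,200), the pile at (267,198).

```bash
python3 - <<'E'
from h import *
a=grab_frame("top")
def rect(q,cam,z,near):
    for d in regions_of(q,cam):
        m=d["region"]; ys,xs=np.nonzero(m); 
        if np.hypot(xs.mean()-near[0],ys.mean()-near[1])>25: continue
        c=cv2.boxPoints(cv2.minAreaRect(np.stack([xs,ys],1).astype(np.float32)))
        w=np.array([px2w(cam,p,z)[:2] for p in c]); 
        (cx,cy),(l,s),an=cv2.minAreaRect((w*1000).astype(np.float32))
        e=w[1]-w[0]; f=w[2]-w[1]; L=e if np.linalg.norm(e)>np.linalg.norm(f) else f
        print(q,round(d["score"],2),"c",round(cx,1),round(cy,1),"size",round(l),round(s),"yaw",round(np.degrees(np.arctan2(L[1],L[0])),1), "px",xs.mean().round(1),ys.mean().round(1))
rect("board","top",0.02,(341,200)); rect("weight","top",0.018,(164,213)); rect("stand","top",0.15,(267,198))
# wood top of pile in top image
hsv=cv2.cvtColor(a,cv2.COLOR_RGB2HSV); m=((hsv[...,0]<28)&(hsv[...,0]>8)&(hsv[...,1]>60)&(hsv[...,2]>150)).astype(np.uint8)
for n,(x0,x1) in {"pile":(245,292),"board":(320,365)}.items():
    mm=np.zeros_like(m); mm[170:230,x0:x1]=m[170:230,x0:x1]; ys,xs=np.nonzero(mm)
    for z in ((0.11,0.15,0.185) if n=="pile" else (0.02,)):
        w=np.array([px2w("top",p,z)[:2] for p in zip(xs,ys)])*1000
        r=cv2.minAreaRect(w.astype(np.float32)); C=np.cov(w.T); v=np.linalg.eigh(C)[1][:,1]
        print(n,z,len(xs),"mean",w.mean(0).round(1),"rect",np.round(r[1],1),"pca yaw",np.degrees(np.arctan2(v[1],v[0])).round(1))
save(cv2.resize(a[170:290,130:290],(640,480),interpolation=cv2.INTER_CUBIC),"crop.png")
b=grab_frame("side"); save(cv2.resize(b[160:240,200:300],(800,640),interpolation=cv2.INTER_CUBIC)[:600],"pile.png")
st=get_state(); print(st["eef_pos"],np.degrees(st["ee_rot"]))
E
```

```text
board 0.88 c 521.7 -304.0 size 131 64 yaw -149.7 px 341.7 198.5
weight 0.83 c 461.4 313.4 size 59 91 yaw -22.1 px 165.4 214.0
stand 0.65 c 500.6 -38.4 size 188 96 yaw -168.3 px 266.7 199.5
pile 0.11 754 mean [520.1 -37.7] rect [131.8  62.4] pca yaw -168.2
pile 0.15 754 mean [518.6 -36.2] rect [128.3  60.7] pca yaw -168.2
pile 0.185 754 mean [517.2 -34.9] rect [125.2  59.3] pca yaw -168.2
board 0.02 646 mean [ 522.  -303.7] rect [130.4  60.8] pca yaw -148.9
[0.20515025 0.6430304  0.22657549] [-1.79999699e+02 -1.30526350e-04 -1.76928581e+01]
```

View pics/crop.png

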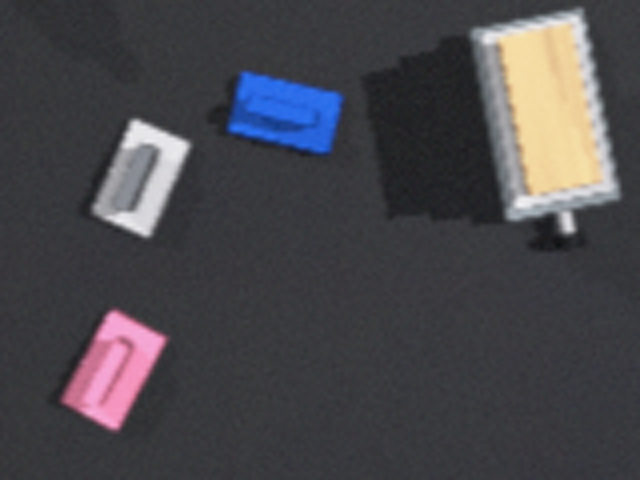

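View pics/pile.png

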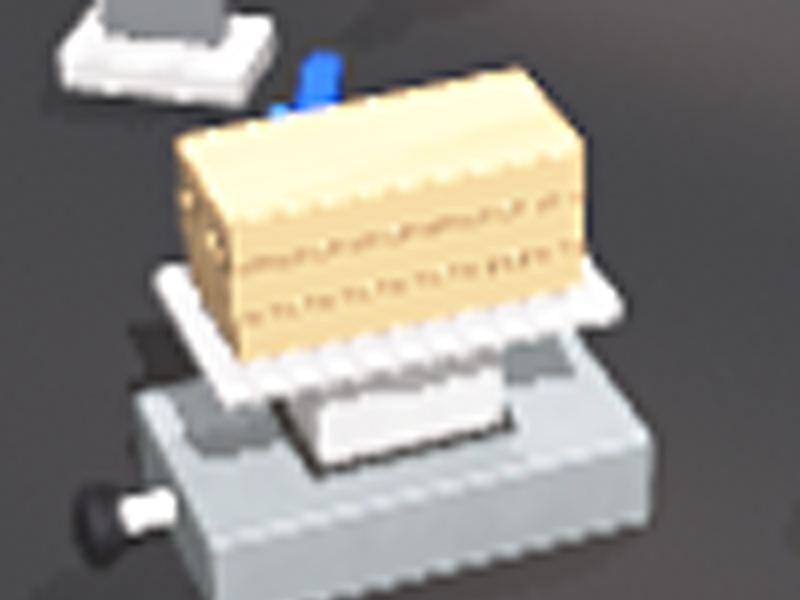

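The crop confirms it: steel plate with grey handle at (164,213), the others are blue and pink. The side crop shows the pile top at about (247,178) in the full side picture.

```bash
cat >> h.py <<'E'
def move(x,y,z,yaw,p=None,y0=None):
    st=get_state(); p=st["eef_pos"] if p is None else np.array(p); y0=st["ee_rot"][2] if y0 is None else np.radians(y0)
    d=np.array([x,y,z])-p; c,s=np.cos(y0),np.sin(y0)
    t=np.array([c*d[0]+s*d[1], s*d[0]-c*d[1], -d[2]])/0.25
    tw=-((np.degrees(np.radians(yaw)-y0)+180)%360-180)/180
    print("tx,ty,tz",t.round(3),"twist",round(tw,3))
E
python3 - <<'E'
from h import *
from scipy.optimize import least_squares
a=np.array([267.0,198.2])
hs=[]
ct,cs=calibration("top"),calibration("side")
L,W=0.13,0.06
side=np.array([[222.25,177.1],[229.4,187.75],[272.9,177.5],[264.4,168.5]])
# corners: left-far (-x,+y), near-left(-x,-y), near-right(+x,-y), far(+x,+y)
def corners(p):
    x,y,z=p; c,s=np.cos(np.radians(11.8)),np.sin(np.radians(11.8))
    return [(x+c*u-s*v,y+s*u+c*v,z) for u,v in((-.065,.03),(-.065,-.03),(.065,-.03),(.065,.03))]
def res(p):
    r=[w2px("side",q,cs)-s for q,s in zip(corners(p),side)]
    # top centre: interpolated mean of the mask at height z
    m=np.array([520.1,-37.7])/1e3+(np.array([517.2,-34.9])-np.array([520.1,-37.7]))/1e3*(p[2]-.11)/.075
    return np.concatenate([np.ravel(r),(np.array(p[:2])-m)/0.0035*2])
s=least_squares(res,[.52,-.036,.15]); print(s.x,s.fun.round(1))
move(.40,.44,.30,-60)
E
```

```text
[ 0.52100907 -0.03611349  0.15537948] [-0.7  0.  -1.5 -0.2 -0.3  0.5  0.1 -0.1  1.5 -0.1]
tx,ty,tz [ 0.989  0.537 -0.294] twist 0.235
```

{"fn": "arm_command", "kwargs": {"commands": [{"tx": 0.98,"ty": 0.54,"tz": -0.29,"twist": 0.24},{"tx": 0.98,"ty": 0.54,"tz": -0.29,"twist": 0.24},{"tx": 0.98,"ty": 0.54,"tz": -0.29,"twist": 0.24},{"tx": 0.98,"ty": 0.54,"tz": -0.29,"twist": 0.24},{"tx": 0.98,"ty": 0.54,"tz": -0.29,"twist": 0.24},{"tx": 0.98,"ty": 0.54,"tz": -0.29,"twist": 0.24},{"tx": 0.98,"ty": 0.54,"tz": -0.29,"twist": 0.24},{"tx": 0.98,"ty": 0.54,"tz": -0.29,"twist": 0.24}], "claw": 1}}

```text
t: 1.47
eef_pos: [0.4014, 0.4364, 0.3021]
ee_rot: [-3.138, 0.001, -1.067]
force: [-0.5, 1.2, 1.1]
width: 0.0877
gripper_force: 0.0
```

```bash
python3 - <<'E'
from h import *
c=calibration("wrist"); w=grab_frame("wrist"); st=get_state()
print(st["t"],st["q"].round(2),st["eef_pos"].round(3),np.degrees(st["ee_rot"]).round(1))
print([(round(d["score"],2),np.round(d["uv"]).tolist(),px2w("wrist",d["uv"],.036,c).round(3).tolist()) for d in spot_point("weight_handle","wrist")])
move(.48,.20,.30,-120)
E
```

```text
1.5167 [ 1.16  0.18 -0.06  0.   -1.33 -0.66] [0.4   0.438 0.301] [-1.799e+02  1.000e-01 -6.110e+01]
[(0.93, [260.0, 74.0], [0.466, 0.315, 0.036])]
tx,ty,tz [ 0.994  0.178 -0.   ] twist 0.328
```

{"fn": "arm_command", "kwargs": {"commands": [{"tx": 0.99,"ty": 0.18,"tz": 0,"twist": 0.3},{"tx": 0.99,"ty": 0.18,"tz": 0,"twist": 0.3},{"tx": 0.99,"ty": 0.18,"tz": 0,"twist": 0.3},{"tx": 0.99,"ty": 0.18,"tz": 0,"twist": 0.3},{"tx": 0.99,"ty": 0.18,"tz": 0,"twist": 0.3},{"tx": 0.99,"ty": 0.18,"tz": 0,"twist": 0.3},{"tx": 0.99,"ty": 0.18,"tz": 0,"twist": 0.3},{"tx": 0.99,"ty": 0.18,"tz": 0,"twist": 0.3}]}}

```text
t: 2.23
eef_pos: [0.4787, 0.2005, 0.2988]
ee_rot: [3.141, -0.0, -2.014]
force: [0.5, 0.1, -0.3]
width: 0.0877
gripper_force: 0.0
```

```bash
python3 - <<'E'
from h import *
st=get_state(); print(st["t"],st["eef_pos"].round(3),np.degrees(st["ee_rot"]).round(1))
move(.50,-.04,.30,-149)
E
```

```text
2.2333 [0.479 0.2   0.299] [ 180.    -0.  -115.4]
tx,ty,tz [ 0.832 -0.49  -0.005] twist 0.187
```

{"fn": "arm_command", "kwargs": {"commands": [{"tx": 0.83,"ty": -0.49,"tz": 0,"twist": 0.187},{"tx": 0.83,"ty": -0.49,"tz": 0,"twist": 0.187},{"tx": 0.83,"ty": -0.49,"tz": 0,"twist": 0.187},{"tx": 0.83,"ty": -0.49,"tz": 0,"twist": 0.187},{"tx": 0.83,"ty": -0.49,"tz": 0,"twist": 0.187},{"tx": 0.83,"ty": -0.49,"tz": 0,"twist": 0.187},{"tx": 0.83,"ty": -0.49,"tz": 0,"twist": 0.187},{"tx": 0.83,"ty": -0.49,"tz": 0,"twist": 0.187}]}}

```text
t: 2.9
eef_pos: [0.5023, -0.0386, 0.2985]
ee_rot: [3.141, -0.001, -2.595]
force: [-1.1, 0.4, 0.5]
width: 0.0876
gripper_force: 0.0
```

```bash
python3 - <<'E'
from h import *
c=calibration("wrist"); w=grab_frame("wrist"); save(w,"w_pile.png"); st=get_state(); print(st["t"],st["eef_pos"].round(3),np.degrees(st["ee_rot"]).round(1))
T=np.array(c["extrinsics"]); print(T.round(3).tolist())
move(.53,-.24,.25,-149)
E
```

```text
2.95 [ 0.502 -0.038  0.299] [ 180.    -0.  -148.6]
[[-0.519, 0.824, 0.229, 0.44], [0.855, 0.5, 0.14, -0.076], [0.001, 0.268, -0.963, 0.456], [0.0, 0.0, 0.0, 1.0]]
tx,ty,tz [ 0.328 -0.748  0.194] twist 0.002
```

View pics/w_pile.png

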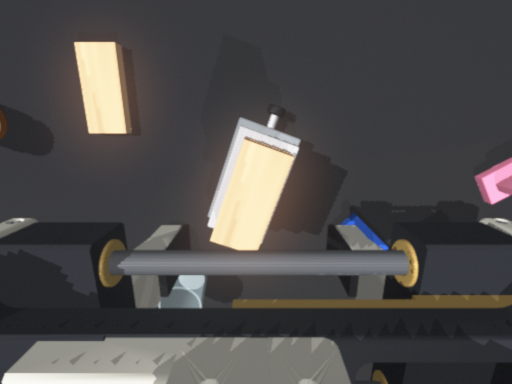

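The wrist picture shows the pile's top with corners near (248,140), (293,152), (257,250), (211,240), and the loose board around (104,88).

```bash
python3 - <<'E'
from h import *
from scipy.optimize import least_squares
c=calibration("wrist"); w=cv2.imread("pics/w_pile.png")
g=cv2.cvtColor(w,cv2.COLOR_BGR2GRAY)
def fit(uv,z,x0):
    pts=np.float32(uv).reshape(-1,1,2); cv2.cornerSubPix(g,pts,(4,4),(-1,-1),(3,50,.01)); uv=pts[:,0]; print(uv.tolist())
    def cor(p):
        C,S=np.cos(p[2]),np.sin(p[2]); zz=p[3] if z is None else z
        return [(p[0]+C*u-S*v,p[1]+S*u+C*v,zz) for u,v in SG]
    f=lambda p:np.ravel([w2px("wrist",q,c)-s for q,s in zip(cor(p),uv)])
    s=least_squares(f,x0,x_scale=[.01,.01,.1]+([.01] if z is None else [])); print(s.x.round(4),np.degrees(s.x[2]).round(1),s.fun.round(1))
SG=[(-.065,.03),(-.065,-.03),(.065,-.03),(.065,.03)]
# order by projecting nominal
for nm,(x,y,y0,z) in {"pile":(.52,-.036,.206,.155),"board":(.522,-.304,.54,.02)}.items():
    C,S=np.cos(y0),np.sin(y0); print(nm,[w2px("wrist",(x+C*u-S*v,y+S*u+C*v,z),c).round().tolist() for u,v in SG])
fit([(248,140),(293,152),(257,250),(211,240)][::-1] if 0 else [(293,152),(248,140),(211,240),(257,250)],None,[.52,-.036,.2,.155])
fit([(116,44),(77,44),(88,133),(130,133)],.02,[.522,-.304,.54])
E
```

```text
pile [[295.0, 155.0], [244.0, 137.0], [210.0, 239.0], [256.0, 254.0]]
board [[115.0, 40.0], [74.0, 39.0], [88.0, 131.0], [126.0, 131.0]]
[[295.517822265625, 155.10220336914062], [248.0, 140.0], [209.2064971923828, 240.33023071289062], [257.392578125, 249.51919555664062]]
[ 0.521  -0.0342  0.1957  0.1468] 11.2 [-0.1  1.5 -1.7 -1.7  2.6 -2.7 -0.6  3. ]
[[114.2563247680664, 41.51594543457031], [73.50997161865234, 41.697113037109375], [88.36780548095703, 132.79859924316406], [130.0, 133.0]]
[ 0.5239 -0.302   0.5634] 32.3 [ 0.4 -0.4  0.1  0.2  1.7  0.5 -2.2 -0.3]
```

{"fn": "arm_command", "kwargs": {"commands": [{"tx": 0.33,"ty": -0.75,"tz": 0.2,"twist": 0},{"tx": 0.33,"ty": -0.75,"tz": 0.2,"twist": 0},{"tx": 0.33,"ty": -0.75,"tz": 0.2,"twist": 0},{"tx": 0.33,"ty": -0.75,"tz": 0.2,"twist": 0},{"tx": 0.33,"ty": -0.75,"tz": 0.2,"twist": 0},{"tx": 0.33,"ty": -0.75,"tz": 0.2,"twist": 0},{"tx": 0.33,"ty": -0.75,"tz": 0.2,"twist": 0},{"tx": 0.33,"ty": -0.75,"tz": 0.2,"twist": 0}]}}

```text
t: 3.62
eef_pos: [0.5303, -0.2397, 0.2486]
ee_rot: [3.141, -0.001, -2.592]
force: [0.1, -0.1, 0.7]
width: 0.0877
gripper_force: 0.0
```

```bash
python3 - <<'E'
from h import *
c=calibration("wrist"); w=grab_frame("wrist"); save(w,"w_board.png"); st=get_state(); print(st["t"],st["eef_pos"].round(4),np.degrees(st["ee_rot"]).round(1))
hsv=cv2.cvtColor(w,cv2.COLOR_RGB2HSV); m=((hsv[...,0]<30)&(hsv[...,0]>8)&(hsv[...,1]>60)&(hsv[...,2]>120)).astype(np.uint8)
C,S=np.cos(.54),np.sin(.54); print([w2px("wrist",(.522+C*u-S*v,-.304+S*u+C*v,.02),c).round().tolist() for u,v in [(-.065,.03),(-.065,-.03),(.065,-.03),(.065,.03)]])
n,l,s,ce=cv2.connectedComponentsWithStats(m)
print([(s[i].tolist()) for i in range(1,n) if s[i,4]>500])
E
```

```text
3.6667 [ 0.5304 -0.2393  0.2491] [ 180.     0.  -148.4]
[[243.0, 96.0], [198.0, 95.0], [203.0, 189.0], [243.0, 189.0]]
[[197, 94, 62, 98, 1239], [39, 157, 53, 53, 1023], [392, 239, 27, 48, 674], [99, 240, 26, 47, 615], [232, 295, 280, 13, 2859]]
```

View pics/w_board.png

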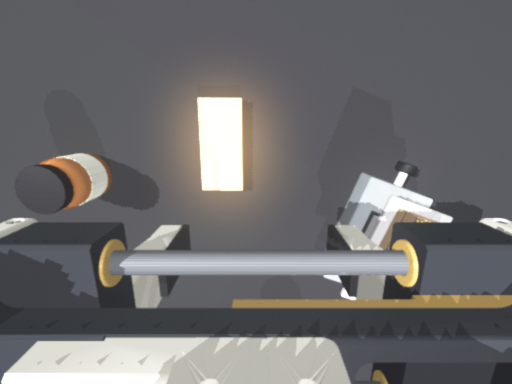

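The board's top corners are near (199,98), (242,98), (243,190) and (202,190), within about 2 px of the prediction, so the estimate holds.

```bash
python3 - <<'E'
from h import *
move(.523,-.303,.08,-148.6)
move(.523,-.303,.005,-148.6,p=(.523,-.303,.08),y0=-148.6)
E
```

```text
tx,ty,tz [ 0.159 -0.202  0.676] twist 0.001
tx,ty,tz [-0.   0.   0.3] twist -0.0
```

{"fn": "arm_command", "kwargs": {"commands": [{"tx": 0.16,"ty": -0.2,"tz": 0.2,"twist": 0},{"tx": 0.16,"ty": -0.2,"tz": 0.3,"twist": 0},{"tx": 0.16,"ty": -0.2,"tz": 0.4,"twist": 0},{"tx": 0.16,"ty": -0.2,"tz": 0.5,"twist": 0},{"tx": 0.16,"ty": -0.2,"tz": 0.6,"twist": 0},{"tx": 0.16,"ty": -0.2,"tz": 0.68,"twist": 0},{"tx": 0.16,"ty": -0.2,"tz": 0.68,"twist": 0},{"tx": 0.16,"ty": -0.2,"tz": 0.68,"twist": 0}]}}

```text
t: 4.33
eef_pos: [0.5222, -0.3029, 0.0793]
ee_rot: [3.141, -0.001, -2.59]
force: [0.3, -0.2, 0.9]
width: 0.0878
gripper_force: 0.0
```

```bash
python3 - <<'E'
from h import *
st=get_state(); print(st["t"],st["eef_pos"].round(4),np.degrees(st["ee_rot"]).round(1))
move(.523,-.303,.005,-148.6)
E
```

```text
4.3333 [ 0.5222 -0.3029  0.0793] [ 1.800e+02 -1.000e-01 -1.484e+02]
tx,ty,tz [-0.002 -0.002  0.297] twist 0.001
```

{"fn": "arm_command", "kwargs": {"commands": [{"tx": 0,"ty": 0,"tz": 0.06,"twist": 0},{"tx": 0,"ty": 0,"tz": 0.12,"twist": 0},{"tx": 0,"ty": 0,"tz": 0.18,"twist": 0},{"tx": 0,"ty": 0,"tz": 0.23,"twist": 0},{"tx": 0,"ty": 0,"tz": 0.27,"twist": 0},{"tx": 0,"ty": 0,"tz": 0.295,"twist": 0},{"tx": 0,"ty": 0,"tz": 0.295,"twist": 0},{"tx": 0,"ty": 0,"tz": 0.295,"twist": 0}]}}

```text
t: 5.0
eef_pos: [0.5225, -0.3044, 0.0062]
ee_rot: [-3.141, 0.001, -2.592]
force: [-0.3, 0.1, 0.5]
width: 0.0876
gripper_force: 0.0
```

{"fn": "arm_command", "kwargs": {"commands": [{"tx": 0,"ty": 0,"tz": 0},{"tx": 0,"ty": 0,"tz": 0},{"tx": 0,"ty": 0,"tz": 0},{"tx": 0,"ty": 0,"tz": 0},{"tx": 0,"ty": 0,"tz": 0},{"tx": 0,"ty": 0,"tz": 0},{"tx": 0,"ty": 0,"tz": 0},{"tx": 0,"ty": 0,"tz": 0}], "claw": 0.5, "grip_force": 20}}

```text
invalid input
```

{"fn": "arm_command", "kwargs": {"commands": [{"tx": 0,"ty": 0,"tz": 0,"twist": 0},{"tx": 0,"ty": 0,"tz": 0,"twist": 0},{"tx": 0,"ty": 0,"tz": 0,"twist": 0},{"tx": 0,"ty": 0,"tz": 0,"twist": 0},{"tx": 0,"ty": 0,"tz": 0,"twist": 0},{"tx": 0,"ty": 0,"tz": 0,"twist": 0},{"tx": 0,"ty": 0,"tz": 0,"twist": 0},{"tx": 0,"ty": 0,"tz": 0,"twist": 0}], "claw": 0.5, "grip_force": 25}}

```text
t: 5.67
eef_pos: [0.5222, -0.3047, 0.0057]
ee_rot: [-3.141, 0.0, -2.593]
force: [0.2, -1.2, 4.7]
width: 0.0594
gripper_force: 25.0
```

{"fn": "arm_command", "kwargs": {"commands": [{"tx": 0,"ty": 0,"tz": -0.06,"twist": 0},{"tx": 0,"ty": 0,"tz": -0.16,"twist": 0},{"tx": 0,"ty": 0,"tz": -0.28,"twist": 0},{"tx": 0,"ty": 0,"tz": -0.42,"twist": 0},{"tx": 0,"ty": 0,"tz": -0.56,"twist": 0},{"tx": 0,"ty": 0,"tz": -0.7,"twist": 0},{"tx": 0,"ty": 0,"tz": -0.8,"twist": 0},{"tx": 0,"ty": 0,"tz": -0.85,"twist": 0}]}}

```text
t: 6.33
eef_pos: [0.5227, -0.3049, 0.2218]
ee_rot: [-3.138, 0.003, -2.592]
force: [1.0, -0.9, -0.7]
width: 0.0598
gripper_force: 25.0
```

```bash
python3 - <<'E'
from h import *
c=calibration("wrist"); w=grab_frame("wrist"); save(w,"w_held.png"); st=get_state(); print(st["t"],st["eef_pos"].round(4),np.degrees(st["ee_rot"]).round(1),st["width"],st["force"],st["moment"])
move(.520,-.035,.22,-168.2)
E
```

```text
6.3833 [ 0.5233 -0.3052  0.2229] [-179.7    0.2 -148.5] 0.059642489604675275 [ 1.8265226  -0.64611894  1.48006561] [-0.03649992 -0.31632463 -0.00139391]
tx,ty,tz [-0.553  0.928  0.012] twist 0.109
```

View pics/w_held.png

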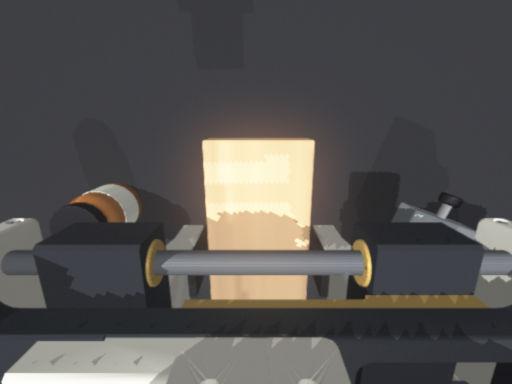

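The held board shows its front edge at row about 140, columns 204–312, square in the fingers.

```bash
python3 - <<'E'
from h import *
c=calibration("wrist"); st=get_state(); p=st["eef_pos"]; y=st["ee_rot"][2]
for uv in((206,140),(310,140),(258,140)):
  for z in (p[2]-.006+.02,p[2]-.006):
    d=px2w("wrist",uv,z,c)-p; print(uv,"along",round(d[0]*np.cos(y)+d[1]*np.sin(y),4),"across",round(d[0]*np.sin(y)-d[1]*np.cos(y),4))
E
```

```text
(206, 140) along 0.0628 across -0.0265
(206, 140) along 0.0614 across -0.0305
(310, 140) along 0.0628 across 0.0281
(310, 140) along 0.0613 across 0.0318
(258, 140) along 0.0628 across 0.0008
(258, 140) along 0.0614 across 0.0007
```

{"fn": "arm_command", "kwargs": {"commands": [{"tx": -0.05,"ty": 0.08,"tz": 0,"twist": 0.01},{"tx": -0.13,"ty": 0.22,"tz": 0,"twist": 0.025},{"tx": -0.22,"ty": 0.37,"tz": 0,"twist": 0.045},{"tx": -0.31,"ty": 0.52,"tz": 0,"twist": 0.06},{"tx": -0.4,"ty": 0.67,"tz": 0,"twist": 0.08},{"tx": -0.48,"ty": 0.8,"tz": 0,"twist": 0.1},{"tx": -0.53,"ty": 0.89,"tz": 0,"twist": 0.109},{"tx": -0.553,"ty": 0.928,"tz": 0,"twist": 0.109}]}}

```text
t: 7.05
eef_pos: [0.5178, -0.0311, 0.217]
ee_rot: [3.141, -0.001, -2.935]
force: [-0.1, -1.3, -0.6]
width: 0.0593
gripper_force: 25.0
```

```bash
python3 - <<'E'
from h import *
c=calibration("wrist"); w=grab_frame("wrist"); a=grab_frame("top"); save(np.vstack([w[:,:,:]]),"w_above.png"); st=get_state(); print(st["t"],st["eef_pos"].round(4),np.degrees(st["ee_rot"]).round(1),st["width"],st["force"].round(2),st["moment"].round(2))
def pix(x,y,yd,z):
    C,S=np.cos(np.radians(yd)),np.sin(np.radians(yd)); return [w2px("wrist",(x+C*u-S*v,y+S*u+C*v,z),c).round(1).tolist() for u,v in [(-.065,.03),(-.065,-.03),(.065,-.03),(.065,.03)]]
for z in(.145,.155): print(z,pix(.5205,-.0355,11.8,z))
E
```

```text
7.15 [ 0.5181 -0.0326  0.217 ] [ 1.80e+02 -1.00e-01 -1.68e+02] 0.059756847586591624 [-0.3   0.81 -0.81] [ 0.   -0.18  0.03]
0.145 [[287.3, 132.7], [215.5, 132.8], [221.3, 270.9], [283.4, 270.9]]
0.155 [[288.6, 133.2], [213.6, 133.3], [219.9, 276.7], [284.4, 276.7]]
```

View pics/w_above.png

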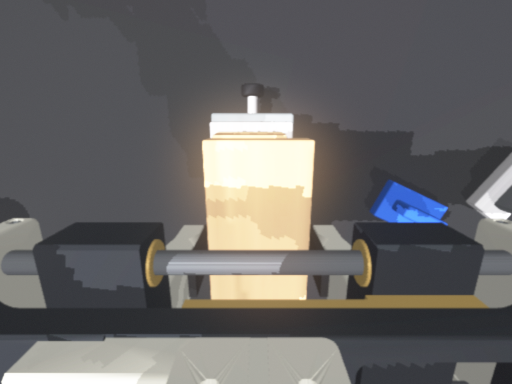

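The board hangs centred over the pile. The pile's front edge shows at row about 135, columns 217–290, as predicted. I'll descend in stages and watch the force.

{"fn": "arm_command", "kwargs": {"commands": [{"tx": 0,"ty": -0.01,"tz": 0.03,"twist": 0},{"tx": 0,"ty": -0.01,"tz": 0.06,"twist": 0},{"tx": 0,"ty": -0.01,"tz": 0.09,"twist": 0},{"tx": 0,"ty": -0.01,"tz": 0.12,"twist": 0},{"tx": 0,"ty": -0.01,"tz": 0.14,"twist": 0},{"tx": 0,"ty": -0.01,"tz": 0.16,"twist": 0},{"tx": 0,"ty": -0.01,"tz": 0.16,"twist": 0},{"tx": 0,"ty": -0.01,"tz": 0.16,"twist": 0}]}}

```text
t: 7.82
eef_pos: [0.5191, -0.0371, 0.1776]
ee_rot: [-3.141, -0.001, -2.935]
force: [1.1, -0.9, -0.6]
width: 0.06
gripper_force: 25.0
```

```bash
python3 - <<'E'
from h import *
c=calibration("wrist"); 
for i in range(3):
  b=grab_frame("side"); st=get_state(); print(st["t"],st["eef_pos"].round(4),np.degrees(st["ee_rot"]).round(1),st["force"].round(2))
save(cv2.resize(b[140:220,200:300],(800,640),interpolation=cv2.INTER_CUBIC)[:600],"side2.png")
move(.5187,-.0367,.170,-168.2)
E
```

```text
7.8667 [ 0.5194 -0.037   0.1779] [-180.     0.  -168.2] [-0.37  0.19 -0.77]
7.9167 [ 0.5195 -0.0369  0.1781] [-180.     0.  -168.2] [ 0.22  0.02 -0.34]
7.9667 [ 0.5195 -0.0368  0.1782] [-180.     0.  -168.2] [-0.22  0.13 -1.  ]
tx,ty,tz [0.003 0.001 0.033] twist 0.0
```

View pics/side2.png

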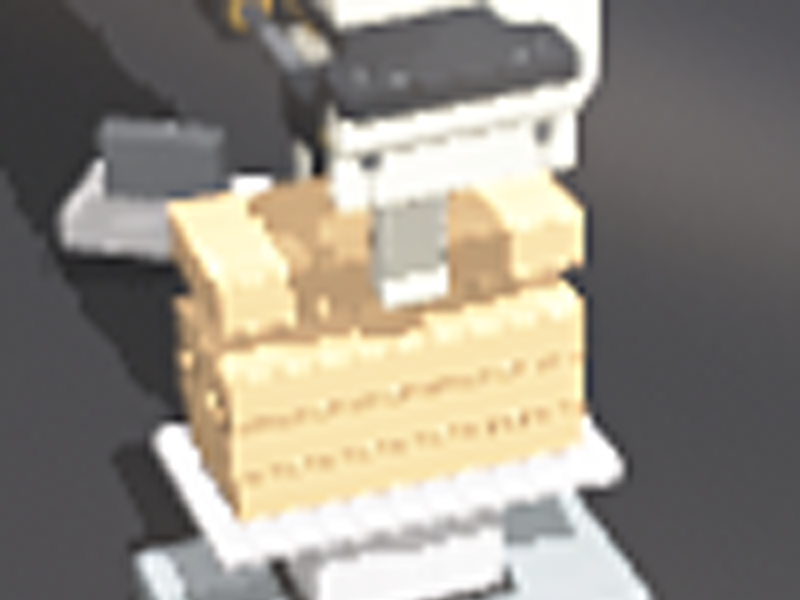

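The side crop shows the board hovering about 9 mm above the pile, with its ends lined up: right edge at column 583 for both, left at 170 versus 178.

{"fn": "arm_command", "kwargs": {"commands": [{"tx": 0,"ty": 0,"tz": 0.005,"twist": 0},{"tx": 0,"ty": 0,"tz": 0.01,"twist": 0},{"tx": 0,"ty": 0,"tz": 0.015,"twist": 0},{"tx": 0,"ty": 0,"tz": 0.02,"twist": 0},{"tx": 0,"ty": 0,"tz": 0.024,"twist": 0},{"tx": 0,"ty": 0,"tz": 0.028,"twist": 0},{"tx": 0,"ty": 0,"tz": 0.028,"twist": 0},{"tx": 0,"ty": 0,"tz": 0.028,"twist": 0}]}}

```text
t: 8.63
eef_pos: [0.5192, -0.0369, 0.1707]
ee_rot: [-3.142, -0.0, -2.935]
force: [0.4, -0.1, -0.9]
width: 0.0599
gripper_force: 25.0
```

{"fn": "arm_command", "kwargs": {"commands": [{"tx": 0,"ty": 0,"tz": 0.002,"twist": 0},{"tx": 0,"ty": 0,"tz": 0.004,"twist": 0},{"tx": 0,"ty": 0,"tz": 0.006,"twist": 0},{"tx": 0,"ty": 0,"tz": 0.008,"twist": 0},{"tx": 0,"ty": 0,"tz": 0.01,"twist": 0},{"tx": 0,"ty": 0,"tz": 0.012,"twist": 0},{"tx": 0,"ty": 0,"tz": 0.012,"twist": 0},{"tx": 0,"ty": 0,"tz": 0.012,"twist": 0}]}}

```text
t: 9.3
eef_pos: [0.5192, -0.0369, 0.1678]
ee_rot: [-3.142, -0.0, -2.935]
force: [-0.3, 0.5, -0.8]
width: 0.0599
gripper_force: 25.0
```

{"fn": "arm_command", "kwargs": {"commands": [{"tx": 0,"ty": 0,"tz": 0.002,"twist": 0},{"tx": 0,"ty": 0,"tz": 0.004,"twist": 0},{"tx": 0,"ty": 0,"tz": 0.006,"twist": 0},{"tx": 0,"ty": 0,"tz": 0.008,"twist": 0},{"tx": 0,"ty": 0,"tz": 0.01,"twist": 0},{"tx": 0,"ty": 0,"tz": 0.012,"twist": 0},{"tx": 0,"ty": 0,"tz": 0.012,"twist": 0},{"tx": 0,"ty": 0,"tz": 0.012,"twist": 0}]}}

```text
t: 9.97
eef_pos: [0.5192, -0.0369, 0.1648]
ee_rot: [-3.142, -0.0, -2.935]
force: [-0.3, 0.5, -2.2]
width: 0.06
gripper_force: 25.0
```

{"fn": "arm_command", "kwargs": {"commands": [{"tx": 0,"ty": 0,"tz": 0.002,"twist": 0},{"tx": 0,"ty": 0,"tz": 0.004,"twist": 0},{"tx": 0,"ty": 0,"tz": 0.006,"twist": 0},{"tx": 0,"ty": 0,"tz": 0.008,"twist": 0},{"tx": 0,"ty": 0,"tz": 0.01,"twist": 0},{"tx": 0,"ty": 0,"tz": 0.012,"twist": 0},{"tx": 0,"ty": 0,"tz": 0.012,"twist": 0},{"tx": 0,"ty": 0,"tz": 0.012,"twist": 0}]}}

```text
t: 10.63
eef_pos: [0.5192, -0.0369, 0.1619]
ee_rot: [-3.142, 0.0, -2.935]
force: [0.3, 0.7, -0.3]
width: 0.0595
gripper_force: 25.0
```

{"fn": "arm_command", "kwargs": {"commands": [{"tx": 0,"ty": 0,"tz": 0.002,"twist": 0},{"tx": 0,"ty": 0,"tz": 0.004,"twist": 0},{"tx": 0,"ty": 0,"tz": 0.006,"twist": 0},{"tx": 0,"ty": 0,"tz": 0.008,"twist": 0},{"tx": 0,"ty": 0,"tz": 0.01,"twist": 0},{"tx": 0,"ty": 0,"tz": 0.012,"twist": 0},{"tx": 0,"ty": 0,"tz": 0.012,"twist": 0},{"tx": 0,"ty": 0,"tz": 0.012,"twist": 0}]}}

```text
t: 11.3
eef_pos: [0.5194, -0.0369, 0.1598]
ee_rot: [-3.141, 0.001, -2.935]
force: [-3.9, 1.1, 9.6]
width: 0.0598
gripper_force: 25.0
```

{"fn": "arm_command", "kwargs": {"commands": [{"tx": 0,"ty": 0,"tz": -0.001,"twist": 0},{"tx": 0,"ty": 0,"tz": -0.003,"twist": 0},{"tx": 0,"ty": 0,"tz": -0.004,"twist": 0},{"tx": 0,"ty": 0,"tz": -0.004,"twist": 0},{"tx": 0,"ty": 0,"tz": -0.004,"twist": 0},{"tx": 0,"ty": 0,"tz": -0.004,"twist": 0},{"tx": 0,"ty": 0,"tz": -0.004,"twist": 0},{"tx": 0,"ty": 0,"tz": -0.004,"twist": 0}]}}

```text
t: 11.97
eef_pos: [0.5194, -0.0369, 0.1605]
ee_rot: [-3.141, 0.001, -2.935]
force: [-2.5, 0.8, 6.3]
width: 0.0597
gripper_force: 25.0
```

```bash
python3 - <<'E'
from h import *
for i in range(4):
  b=grab_frame("side"); st=get_state(); print(st["t"],st["eef_pos"].round(4),np.degrees(st["ee_rot"]).round(1),st["force"].round(2),st["width"])
save(cv2.resize(b[140:220,200:300],(800,640),interpolation=cv2.INTER_CUBIC)[:600],"side3.png")
E
```

```text
12.0167 [ 0.5193 -0.0369  0.1604] [-180.     0.  -168.2] [-3.5   0.4   6.76] 0.05966137700977722
12.0667 [ 0.5194 -0.0369  0.1605] [-180.     0.  -168.2] [-2.81  0.5   6.78] 0.05965461923815052
12.1167 [ 0.5193 -0.0369  0.1605] [-180.     0.  -168.2] [-3.34  0.96  6.7 ] 0.060032056813668966
12.1667 [ 0.5193 -0.0369  0.1604] [-180.     0.  -168.2] [-2.92  0.54  6.67] 0.05970930863775918
```

View pics/side3.png

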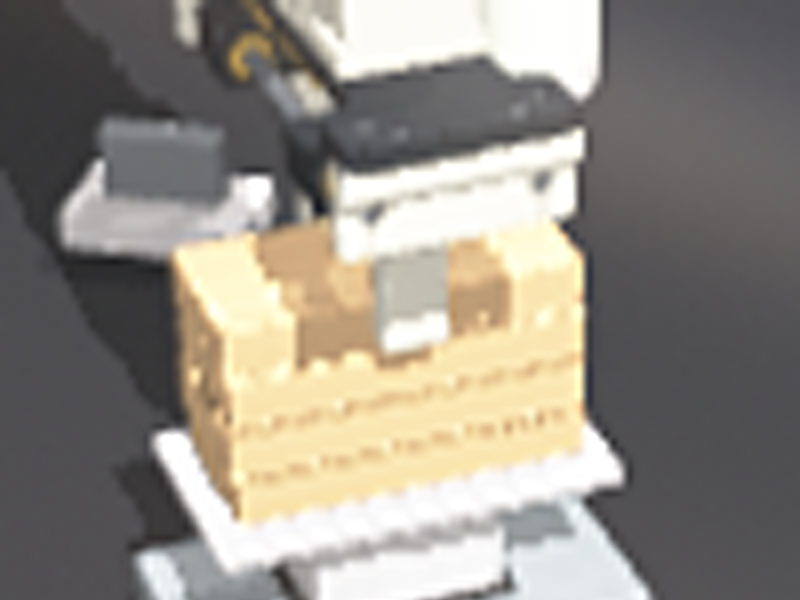

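The board rests flush on the pile, with edges aligned within about 1 px and 6.7 N felt. Releasing.

{"fn": "arm_command", "kwargs": {"commands": [{"tx": 0,"ty": 0,"tz": 0,"twist": 0},{"tx": 0,"ty": 0,"tz": 0,"twist": 0},{"tx": 0,"ty": 0,"tz": 0,"twist": 0},{"tx": 0,"ty": 0,"tz": 0,"twist": 0},{"tx": 0,"ty": 0,"tz": 0,"twist": 0},{"tx": 0,"ty": 0,"tz": 0,"twist": 0},{"tx": 0,"ty": 0,"tz": 0,"twist": 0},{"tx": 0,"ty": 0,"tz": 0,"twist": 0}], "claw": 1}}

```text
t: 12.83
eef_pos: [0.5192, -0.0369, 0.1597]
ee_rot: [-3.142, -0.0, -2.935]
force: [0.6, -0.9, 0.4]
width: 0.088
gripper_force: 0.0
```

{"fn": "arm_command", "kwargs": {"commands": [{"tx": 0,"ty": 0,"tz": -0.02,"twist": 0},{"tx": 0,"ty": 0,"tz": -0.05,"twist": 0},{"tx": 0,"ty": 0,"tz": -0.1,"twist": 0},{"tx": 0,"ty": 0,"tz": -0.2,"twist": 0},{"tx": 0,"ty": 0,"tz": -0.3,"twist": 0},{"tx": 0,"ty": 0,"tz": -0.4,"twist": 0},{"tx": 0,"ty": 0,"tz": -0.5,"twist": 0},{"tx": 0,"ty": 0,"tz": -0.52,"twist": 0}]}}

```text
t: 13.5
eef_pos: [0.521, -0.037, 0.2954]
ee_rot: [-3.141, 0.007, -2.935]
force: [0.9, 0.6, 0.8]
width: 0.0877
gripper_force: 0.0
```

```bash
python3 - <<'E'
from h import *
st=get_state(); print(st["t"],st["q"].round(2),st["eef_pos"].round(4),np.degrees(st["ee_rot"]).round(1),st["force"].round(2),st["width"])
c=calibration("wrist"); w=grab_frame("wrist")
print([(round(d["score"],2),np.round(d["uv"]).tolist(),px2w("wrist",d["uv"],.166,c).round(4).tolist()) for d in spot_point("board_center","wrist")])
move(.48,.12,.29,170); move(.44,.25,.28,160,p=(.48,.12,.29),y0=170)
E
```

```text
13.5 [ 0.31  0.06 -0.21  0.   -1.29 -1.67] [ 0.521  -0.037   0.2954] [-179.9    0.4 -168.1] [0.89 0.64 0.79] 0.08768887814675998
[(0.92, [259.0, 192.0], [0.5241, -0.0344, 0.166])]
tx,ty,tz [0.028 0.646 0.008] twist 0.121
tx,ty,tz [0.248 0.484 0.04 ] twist 0.056
```

```bash
python3 - <<'E'
from h import *
move(.50,.08,.30,-120); move(.48,.20,.28,-72,p=(.5,.08,.3),y0=-120); move(.463,.313,.25,-25,p=(.48,.20,.28),y0=-72)
E
```

```text
tx,ty,tz [-0.018  0.473 -0.032] twist -0.268
tx,ty,tz [-0.376  0.309  0.08 ] twist -0.267
tx,ty,tz [-0.451 -0.075  0.12 ] twist -0.261
```

{"fn": "arm_command", "kwargs": {"commands": [{"tx": -0.02,"ty": 0.47,"tz": -0.03,"twist": -0.267},{"tx": -0.02,"ty": 0.47,"tz": -0.03,"twist": -0.267},{"tx": -0.02,"ty": 0.47,"tz": -0.03,"twist": -0.267},{"tx": -0.02,"ty": 0.47,"tz": -0.03,"twist": -0.267},{"tx": -0.02,"ty": 0.47,"tz": -0.03,"twist": -0.267},{"tx": -0.02,"ty": 0.47,"tz": -0.03,"twist": -0.267},{"tx": -0.02,"ty": 0.47,"tz": -0.03,"twist": -0.267},{"tx": -0.02,"ty": 0.47,"tz": -0.03,"twist": -0.267}]}}

```text
t: 14.27
eef_pos: [0.4995, 0.0792, 0.2963]
ee_rot: [3.14, -0.001, -2.092]
force: [-0.5, -0.2, 0.0]
width: 0.0878
gripper_force: 0.0
```

{"fn": "arm_command", "kwargs": {"commands": [{"tx": -0.38,"ty": 0.31,"tz": 0.08,"twist": -0.267},{"tx": -0.38,"ty": 0.31,"tz": 0.08,"twist": -0.267},{"tx": -0.38,"ty": 0.31,"tz": 0.08,"twist": -0.267},{"tx": -0.38,"ty": 0.31,"tz": 0.08,"twist": -0.267},{"tx": -0.38,"ty": 0.31,"tz": 0.08,"twist": -0.267},{"tx": -0.38,"ty": 0.31,"tz": 0.08,"twist": -0.267},{"tx": -0.38,"ty": 0.31,"tz": 0.08,"twist": -0.267},{"tx": -0.38,"ty": 0.31,"tz": 0.08,"twist": -0.267}]}}

```text
t: 14.93
eef_pos: [0.4802, 0.2001, 0.2765]
ee_rot: [3.14, -0.0, -1.257]
force: [-0.7, -0.5, 0.8]
width: 0.0874
gripper_force: 0.0
```

{"fn": "arm_command", "kwargs": {"commands": [{"tx": -0.45,"ty": -0.07,"tz": 0.12,"twist": -0.26},{"tx": -0.45,"ty": -0.07,"tz": 0.12,"twist": -0.26},{"tx": -0.45,"ty": -0.07,"tz": 0.12,"twist": -0.26},{"tx": -0.45,"ty": -0.07,"tz": 0.12,"twist": -0.26},{"tx": -0.45,"ty": -0.07,"tz": 0.12,"twist": -0.26},{"tx": -0.45,"ty": -0.07,"tz": 0.12,"twist": -0.26},{"tx": -0.45,"ty": -0.07,"tz": 0.12,"twist": -0.26},{"tx": -0.45,"ty": -0.07,"tz": 0.12,"twist": -0.26}]}}

```text
t: 15.6
eef_pos: [0.4624, 0.3124, 0.2467]
ee_rot: [3.141, 0.0, -0.443]
force: [0.9, 1.1, -0.4]
width: 0.0878
gripper_force: 0.0
```

```bash
python3 - <<'E'
from h import *
c=calibration("wrist"); w=grab_frame("wrist"); st=get_state(); print(st["t"],st["q"].round(2),st["eef_pos"].round(4),np.degrees(st["ee_rot"]).round(1))
np.save("cal_w.npy",c["extrinsics"]); save(w,"w_weight.png")
print([(round(d["score"],2),np.round(d["uv"],1).tolist(),px2w("wrist",d["uv"],.036,c).round(4).tolist()) for d in spot_point("weight_handle","wrist")])
for d in regions_of("weight","wrist"):
    ys,xs=np.nonzero(d["region"]); r=cv2.minAreaRect(np.stack([xs,ys],1).astype(np.float32)); print(round(d["score"],2),d["rect"],np.round(r[0],1),np.round(r[1],1),r[2])
E
```

```text
15.65 [ 0.94  0.15 -0.22 -0.   -1.2   0.18] [0.4625 0.3124 0.2468] [180.    0.  -25.6]
[(0.68, [252.6, 175.1], [0.4649, 0.3201, 0.036]), (0.66, [324.3, 92.7], [0.5224, 0.1897, 0.036]), (0.64, [287.8, 273.6], [0.3012, 0.3385, 0.036])]
0.66 [271.6, 238.9, 308.1, 297.5] [288.8 268.5] [34.1 58.8] 3.094058036804199
0.61 [236.4, 141.1, 274.8, 202.8] [256.3 170.3] [60.8 36.3] 86.18592071533203
0.37 [421.4, 0.0, 512.0, 94.2] [467.5  47. ] [94. 87.] 90.0
```

View pics/w_weight.png

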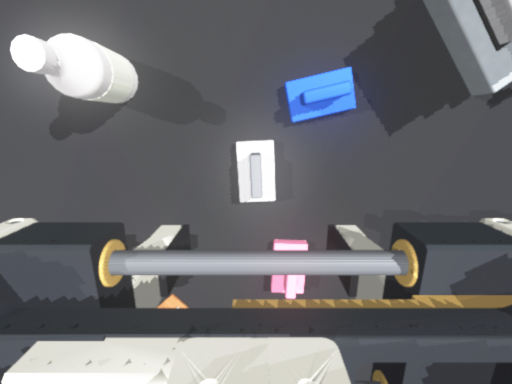

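The steel weight is directly ahead: plate corners near (236,142), (273,141), (275,201) and (238,203), grey handle around (256,175). Blue (320,95) and pink (290,268) are kept off.

```bash
python3 - <<'E'
from h import *
from scipy.optimize import least_squares
c=calibration("wrist"); g=cv2.imread("pics/w_weight.png",0)
uv=np.float32([(236,142),(273,141),(275,201),(238,203)]).reshape(-1,1,2); cv2.cornerSubPix(g,uv,(4,4),(-1,-1),(3,50,.01)); uv=uv[:,0]; print(uv.tolist())
def cor(p):
    C,S=np.cos(p[2]),np.sin(p[2]); return [(p[0]+C*u-S*v,p[1]+S*u+C*v,.018) for u,v in SG]
for SG in ([(.045,.027),(.045,-.027),(-.045,-.027),(-.045,.027)],):
    f=lambda p:np.ravel([w2px("wrist",q,c)-s for q,s in zip(cor(p),uv)])
    s=least_squares(f,[.463,.315,-.45],x_scale=[.01,.01,.1]); print(s.x.round(4),np.degrees(s.x[2]).round(1),s.fun.round(1))
x,y,a=s.x; print("handle top centre predicted",w2px("wrist",(x,y,.054),c).round(1))
move(x,y,.08,np.degrees(a)); move(x,y,.023,np.degrees(a))
E
```

```text
[[235.49911499023438, 141.45033264160156], [273.3512878417969, 139.66954040527344], [275.3451843261719, 199.9458465576172], [239.6926727294922, 202.049072265625]]
[ 0.4644  0.3154 -0.3983] -22.8 [-0.1 -0.1  0.  -0.2  0.1  0.3 -0.  -0.1]
handle top centre predicted [255.8 176.7]
tx,ty,tz [ 0.001 -0.014  0.668] twist -0.015
tx,ty,tz [ 0.001 -0.014  0.896] twist -0.015
```

{"fn": "arm_command", "kwargs": {"commands": [{"tx": 0,"ty": -0.014,"tz": 0.12,"twist": -0.015},{"tx": 0,"ty": -0.014,"tz": 0.24,"twist": -0.015},{"tx": 0,"ty": -0.014,"tz": 0.36,"twist": -0.015},{"tx": 0,"ty": -0.014,"tz": 0.48,"twist": -0.015},{"tx": 0,"ty": -0.014,"tz": 0.58,"twist": -0.015},{"tx": 0,"ty": -0.014,"tz": 0.67,"twist": -0.015},{"tx": 0,"ty": -0.014,"tz": 0.67,"twist": -0.015},{"tx": 0,"ty": -0.014,"tz": 0.67,"twist": -0.015}]}}

```text
t: 16.42
eef_pos: [0.4639, 0.3151, 0.0792]
ee_rot: [3.139, 0.0, -0.396]
force: [0.3, -0.0, 0.2]
width: 0.0872
gripper_force: 0.0
```

```bash
python3 - <<'E'
from h import *
st=get_state(); print(st["t"],st["eef_pos"].round(4),np.degrees(st["ee_rot"]).round(1))
move(.4644,.3154,.023,-22.8)
E
```

```text
16.4167 [0.4639 0.3151 0.0792] [179.8   0.  -22.7]
tx,ty,tz [ 0.002 -0.002  0.225] twist 0.001
```

{"fn": "arm_command", "kwargs": {"commands": [{"tx": 0,"ty": 0,"tz": 0.05,"twist": 0},{"tx": 0,"ty": 0,"tz": 0.1,"twist": 0},{"tx": 0,"ty": 0,"tz": 0.15,"twist": 0},{"tx": 0,"ty": 0,"tz": 0.19,"twist": 0},{"tx": 0,"ty": 0,"tz": 0.21,"twist": 0},{"tx": 0,"ty": 0,"tz": 0.225,"twist": 0},{"tx": 0,"ty": 0,"tz": 0.225,"twist": 0},{"tx": 0,"ty": 0,"tz": 0.225,"twist": 0}]}}

```text
t: 17.08
eef_pos: [0.4645, 0.3162, 0.0242]
ee_rot: [-3.141, -0.0, -0.394]
force: [0.6, -0.1, -0.2]
width: 0.0878
gripper_force: 0.0
```

{"fn": "arm_command", "kwargs": {"commands": [{"tx": 0,"ty": 0,"tz": 0,"twist": 0},{"tx": 0,"ty": 0,"tz": 0,"twist": 0},{"tx": 0,"ty": 0,"tz": 0,"twist": 0},{"tx": 0,"ty": 0,"tz": 0,"twist": 0},{"tx": 0,"ty": 0,"tz": 0,"twist": 0},{"tx": 0,"ty": 0,"tz": 0,"twist": 0},{"tx": 0,"ty": 0,"tz": 0,"twist": 0},{"tx": 0,"ty": 0,"tz": 0,"twist": 0}], "claw": 0, "grip_force": 40}}

```text
t: 17.75
eef_pos: [0.4641, 0.3158, 0.0236]
ee_rot: [3.142, -0.0, -0.394]
force: [-0.1, 0.7, 0.7]
width: 0.0398
gripper_force: 0.0
```

{"fn": "arm_command", "kwargs": {"commands": [{"tx": 0,"ty": 0,"tz": 0,"twist": 0},{"tx": 0,"ty": 0,"tz": 0,"twist": 0},{"tx": 0,"ty": 0,"tz": 0,"twist": 0},{"tx": 0,"ty": 0,"tz": 0,"twist": 0},{"tx": 0,"ty": 0,"tz": 0,"twist": 0},{"tx": 0,"ty": 0,"tz": 0,"twist": 0},{"tx": 0,"ty": 0,"tz": 0,"twist": 0},{"tx": 0,"ty": 0,"tz": 0,"twist": 0}]}}

```text
t: 18.42
eef_pos: [0.4639, 0.3154, 0.0235]
ee_rot: [3.141, 0.0, -0.394]
force: [-1.2, -3.1, 2.5]
width: 0.0157
gripper_force: 40.0
```

{"fn": "arm_command", "kwargs": {"commands": [{"tx": 0,"ty": 0,"tz": -0.03,"twist": 0},{"tx": 0,"ty": 0,"tz": -0.1,"twist": 0},{"tx": 0,"ty": 0,"tz": -0.22,"twist": 0},{"tx": 0,"ty": 0,"tz": -0.36,"twist": 0},{"tx": 0,"ty": 0,"tz": -0.5,"twist": 0},{"tx": 0,"ty": 0,"tz": -0.64,"twist": 0},{"tx": 0,"ty": 0,"tz": -0.78,"twist": 0},{"tx": 0,"ty": 0,"tz": -0.92,"twist": 0}]}}

```text
t: 19.08
eef_pos: [0.4632, 0.3154, 0.2549]
ee_rot: [3.141, 0.001, -0.394]
force: [0.6, 1.4, -6.3]
width: 0.0158
gripper_force: 40.0
```

```bash
python3 - <<'E'
from h import *
for i in range(3):
  c=calibration("wrist"); w=grab_frame("wrist"); st=get_state(); print(st["t"],st["q"].round(2),st["eef_pos"].round(4),np.degrees(st["ee_rot"]).round(2),st["force"].round(1),st["moment"].round(2),st["width"])
p=st["eef_pos"]; y=st["ee_rot"][2]
for d in spot_point("weight_handle","wrist")[:2]:
    e=px2w("wrist",d["uv"],p[2]+.0125,c)-p; print(d["score"],d["uv"],"along",round(e[0]*np.cos(y)+e[1]*np.sin(y),4),"across",round(e[0]*np.sin(y)-e[1]*np.cos(y),4))
move(.48,.17,.265,-5); move(.52,-.036,.265,11.8,p=(.48,.17,.265),y0=-5)
E
```

```text
19.1333 [ 0.95  0.15 -0.19  0.   -1.22  0.23] [0.4662 0.3173 0.2631] [-179.5    -0.26  -22.49] [3.1 1.6 4.2] [ 0.29 -1.12  0.01] 0.01570823181431806
19.1833 [ 0.95  0.15 -0.19  0.   -1.22  0.23] [0.4663 0.3179 0.2601] [-179.43   -0.23  -22.51] [ 0.6  1.4 -6.1] [ 0.2  -0.27  0.06] 0.01582485147872767
19.2333 [ 0.95  0.15 -0.2  -0.   -1.21  0.23] [0.4648 0.3171 0.2564] [-1.7966e+02 -6.0000e-02 -2.2550e+01] [-0.8  0.4 -7. ] [0.05 0.09 0.01] 0.01586845856946233
0.97 [329.5, 105.0] along 0.081 across 0.0358
0.72 [257.9, 245.5] along -0.0001 across -0.002
tx,ty,tz [ 0.285  0.514 -0.045] twist -0.098
tx,ty,tz [ 0.231  0.807 -0.   ] twist -0.093
```

{"fn": "arm_command", "kwargs": {"commands": [{"tx": 0.02,"ty": 0.03,"tz": -0.01,"twist": -0.01},{"tx": 0.06,"ty": 0.11,"tz": -0.02,"twist": -0.02},{"tx": 0.11,"ty": 0.2,"tz": -0.03,"twist": -0.04},{"tx": 0.16,"ty": 0.29,"tz": -0.04,"twist": -0.06},{"tx": 0.21,"ty": 0.38,"tz": -0.04,"twist": -0.08},{"tx": 0.25,"ty": 0.45,"tz": -0.04,"twist": -0.095},{"tx": 0.275,"ty": 0.5,"tz": -0.04,"twist": -0.098},{"tx": 0.285,"ty": 0.514,"tz": -0.04,"twist": -0.098}]}}

```text
t: 19.95
eef_pos: [0.479, 0.1673, 0.2611]
ee_rot: [3.139, 0.004, -0.087]
force: [-0.8, 0.7, -7.0]
width: 0.0161
gripper_force: 40.0
```

```bash
python3 - <<'E'
from h import *
for i in range(2):
  grab_frame("wrist"); st=get_state(); print(st["t"],st["eef_pos"].round(4),np.degrees(st["ee_rot"]).round(2),st["force"].round(1))
move(.5195,-.0363,.262,11.8)
E
```

```text
20.0 [0.4794 0.1677 0.2613] [179.86   0.2   -5.02] [-0.5 -0.7 -5.7]
20.05 [0.4798 0.1688 0.2617] [ 1.799e+02  1.600e-01 -5.020e+00] [ 0.2 -0.3 -5.8]
tx,ty,tz [ 0.23   0.803 -0.001] twist -0.093
```

{"fn": "arm_command", "kwargs": {"commands": [{"tx": 0.02,"ty": 0.06,"tz": 0,"twist": -0.01},{"tx": 0.05,"ty": 0.18,"tz": 0,"twist": -0.025},{"tx": 0.09,"ty": 0.31,"tz": 0,"twist": -0.04},{"tx": 0.13,"ty": 0.45,"tz": 0,"twist": -0.055},{"tx": 0.17,"ty": 0.59,"tz": 0,"twist": -0.07},{"tx": 0.2,"ty": 0.71,"tz": 0,"twist": -0.085},{"tx": 0.22,"ty": 0.78,"tz": 0,"twist": -0.093},{"tx": 0.23,"ty": 0.803,"tz": 0,"twist": -0.093}]}}

```text
t: 20.72
eef_pos: [0.5206, -0.0368, 0.2622]
ee_rot: [3.141, 0.002, 0.206]
force: [0.4, 1.1, -7.4]
width: 0.0163
gripper_force: 40.0
```

```bash
python3 - <<'E'
from h import *
b=grab_frame("side")
for i in range(4):
  c=calibration("wrist"); w=grab_frame("wrist"); st=get_state(); print(st["t"],st["eef_pos"].round(4),np.degrees(st["ee_rot"]).round(2),st["force"].round(1))
save(np.vstack([w[60:300]]),"w_wab.png")
p=st["eef_pos"];y=st["ee_rot"][2]
for q,z in(("board_center",.166),("weight_handle",p[2]+.0125)):
    print(q,[(round(d["score"],2),np.round(d["uv"]).tolist(),px2w("wrist",d["uv"],z,c).round(4).tolist()) for d in spot_point(q,"wrist")[:3]])
def pix(x,y,yd,z,a,b):
    C,S=np.cos(np.radians(yd)),np.sin(np.radians(yd)); return [w2px("wrist",(x+C*u-S*v,y+S*u+C*v,z),c).round(1).tolist() for u,v in [(-a,b),(-a,-b),(a,-b),(a,b)]]
print("board",pix(.521,-.0357,11.8,.176,.065,.03)); print("weight plate",pix(p[0],p[1],np.degrees(y),p[2]-.0055,.045,.027))
move(.5205,-.036,.215,11.8)
E
```

```text
20.8167 [ 0.5207 -0.0354  0.2623] [-1.7998e+02  1.1000e-01  1.1690e+01] [ 0.1  0.2 -6.6]
20.8667 [ 0.5206 -0.0346  0.2625] [-1.7997e+02  9.0000e-02  1.1740e+01] [-0.2  0.5 -7. ]
20.9167 [ 0.5206 -0.0342  0.2627] [-1.7997e+02  7.0000e-02  1.1790e+01] [ 0.2  0.3 -6.7]
20.9667 [ 0.5206 -0.034   0.263 ] [-1.7998e+02  5.0000e-02  1.1840e+01] [ 0.7  0.6 -6.4]
board_center []
weight_handle [(0.92, [102.0, 140.0], [0.5651, 0.0605, 0.2755]), (0.63, [256.0, 248.0], [0.5196, -0.032, 0.2755])]
board [[231.1, 261.0], [290.0, 260.9], [294.5, 129.3], [226.8, 129.4]]
weight plate [[220.8, 294.0], [297.5, 293.8], [303.0, 167.0], [214.9, 167.2]]
tx,ty,tz [-0.002  0.008  0.193] twist 0.0
```

View pics/w_wab.png

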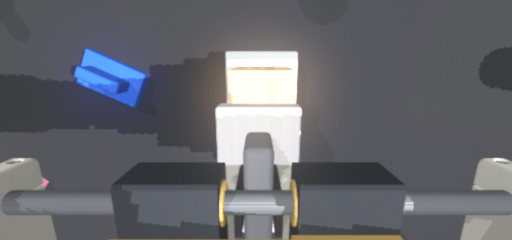

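The picture (crop starts at row 60) shows the board's far edge at row 129, columns 229–296, and the weight's plate edge at row 165, columns 218–299. Both are as predicted, so the alignment is good.

{"fn": "arm_command", "kwargs": {"commands": [{"tx": 0,"ty": 0.008,"tz": 0.03,"twist": 0},{"tx": 0,"ty": 0.008,"tz": 0.06,"twist": 0},{"tx": 0,"ty": 0.008,"tz": 0.09,"twist": 0},{"tx": 0,"ty": 0.008,"tz": 0.12,"twist": 0},{"tx": 0,"ty": 0.008,"tz": 0.15,"twist": 0},{"tx": 0,"ty": 0.008,"tz": 0.175,"twist": 0},{"tx": 0,"ty": 0.008,"tz": 0.19,"twist": 0},{"tx": 0,"ty": 0.008,"tz": 0.19,"twist": 0}]}}

```text
t: 21.73
eef_pos: [0.5206, -0.0372, 0.2149]
ee_rot: [-3.142, 0.002, 0.206]
force: [-0.6, -0.5, -7.2]
width: 0.0155
gripper_force: 40.0
```

{"fn": "arm_command", "kwargs": {"commands": [{"tx": 0,"ty": 0,"tz": 0.006,"twist": 0},{"tx": 0,"ty": 0,"tz": 0.012,"twist": 0},{"tx": 0,"ty": 0,"tz": 0.018,"twist": 0},{"tx": 0,"ty": 0,"tz": 0.024,"twist": 0},{"tx": 0,"ty": 0,"tz": 0.03,"twist": 0},{"tx": 0,"ty": 0,"tz": 0.036,"twist": 0},{"tx": 0,"ty": 0,"tz": 0.036,"twist": 0},{"tx": 0,"ty": 0,"tz": 0.036,"twist": 0}]}}

```text
t: 22.4
eef_pos: [0.5211, -0.0371, 0.207]
ee_rot: [3.142, 0.0, 0.206]
force: [0.7, -0.7, -7.2]
width: 0.0156
gripper_force: 40.0
```

{"fn": "arm_command", "kwargs": {"commands": [{"tx": 0,"ty": 0,"tz": 0.003,"twist": 0},{"tx": 0,"ty": 0,"tz": 0.006,"twist": 0},{"tx": 0,"ty": 0,"tz": 0.009,"twist": 0},{"tx": 0,"ty": 0,"tz": 0.012,"twist": 0},{"tx": 0,"ty": 0,"tz": 0.015,"twist": 0},{"tx": 0,"ty": 0,"tz": 0.018,"twist": 0},{"tx": 0,"ty": 0,"tz": 0.018,"twist": 0},{"tx": 0,"ty": 0,"tz": 0.018,"twist": 0}]}}

```text
t: 23.07
eef_pos: [0.5211, -0.0371, 0.2025]
ee_rot: [3.142, 0.0, 0.206]
force: [0.3, 0.9, -7.6]
width: 0.0156
gripper_force: 40.0
```

{"fn": "arm_command", "kwargs": {"commands": [{"tx": 0,"ty": 0,"tz": 0.002,"twist": 0},{"tx": 0,"ty": 0,"tz": 0.004,"twist": 0},{"tx": 0,"ty": 0,"tz": 0.006,"twist": 0},{"tx": 0,"ty": 0,"tz": 0.008,"twist": 0},{"tx": 0,"ty": 0,"tz": 0.01,"twist": 0},{"tx": 0,"ty": 0,"tz": 0.012,"twist": 0},{"tx": 0,"ty": 0,"tz": 0.012,"twist": 0},{"tx": 0,"ty": 0,"tz": 0.012,"twist": 0}]}}

```text
t: 23.73
eef_pos: [0.5211, -0.0371, 0.1996]
ee_rot: [3.142, 0.0, 0.206]
force: [0.1, -0.1, -6.6]
width: 0.0158
gripper_force: 40.0
```

{"fn": "arm_command", "kwargs": {"commands": [{"tx": 0,"ty": 0,"tz": 0.002,"twist": 0},{"tx": 0,"ty": 0,"tz": 0.004,"twist": 0},{"tx": 0,"ty": 0,"tz": 0.006,"twist": 0},{"tx": 0,"ty": 0,"tz": 0.008,"twist": 0},{"tx": 0,"ty": 0,"tz": 0.01,"twist": 0},{"tx": 0,"ty": 0,"tz": 0.012,"twist": 0},{"tx": 0,"ty": 0,"tz": 0.012,"twist": 0},{"tx": 0,"ty": 0,"tz": 0.012,"twist": 0}]}}

```text
t: 24.4
eef_pos: [0.5214, -0.0371, 0.1972]
ee_rot: [3.141, -0.001, 0.207]
force: [-4.7, 0.4, 5.4]
width: 0.0157
gripper_force: 40.0
```

{"fn": "arm_command", "kwargs": {"commands": [{"tx": 0,"ty": 0,"tz": -0.001,"twist": 0},{"tx": 0,"ty": 0,"tz": -0.002,"twist": 0},{"tx": 0,"ty": 0,"tz": -0.003,"twist": 0},{"tx": 0,"ty": 0,"tz": -0.003,"twist": 0},{"tx": 0,"ty": 0,"tz": -0.003,"twist": 0},{"tx": 0,"ty": 0,"tz": -0.003,"twist": 0},{"tx": 0,"ty": 0,"tz": -0.003,"twist": 0},{"tx": 0,"ty": 0,"tz": -0.003,"twist": 0}]}}

```text
t: 25.07
eef_pos: [0.5213, -0.0371, 0.1974]
ee_rot: [3.141, -0.0, 0.207]
force: [-2.4, 1.2, 4.4]
width: 0.0159
gripper_force: 40.0
```

{"fn": "arm_command", "kwargs": {"commands": [{"tx": 0,"ty": 0,"tz": 0,"twist": 0},{"tx": 0,"ty": 0,"tz": 0,"twist": 0},{"tx": 0,"ty": 0,"tz": 0,"twist": 0},{"tx": 0,"ty": 0,"tz": 0,"twist": 0},{"tx": 0,"ty": 0,"tz": 0,"twist": 0},{"tx": 0,"ty": 0,"tz": 0,"twist": 0},{"tx": 0,"ty": 0,"tz": 0,"twist": 0},{"tx": 0,"ty": 0,"tz": 0,"twist": 0}], "claw": 0.8}}

```text
t: 25.73
eef_pos: [0.5212, -0.0371, 0.1973]
ee_rot: [-3.142, -0.0, 0.206]
force: [-0.4, -0.1, 0.5]
width: 0.064
gripper_force: 0.0
```

{"fn": "arm_command", "kwargs": {"commands": [{"tx": 0,"ty": 0,"tz": 0,"twist": 0},{"tx": 0,"ty": 0,"tz": 0,"twist": 0},{"tx": 0,"ty": 0,"tz": 0,"twist": 0},{"tx": 0,"ty": 0,"tz": 0,"twist": 0},{"tx": 0,"ty": 0,"tz": 0,"twist": 0},{"tx": 0,"ty": 0,"tz": 0,"twist": 0},{"tx": 0,"ty": 0,"tz": 0,"twist": 0},{"tx": 0,"ty": 0,"tz": 0,"twist": 0}]}}

```text
t: 26.4
eef_pos: [0.5211, -0.0371, 0.1973]
ee_rot: [3.142, 0.0, 0.206]
force: [0.4, -0.1, -0.0]
width: 0.0699
gripper_force: 0.0
```

Released; retreat straight up, then check.

{"fn": "arm_command", "kwargs": {"commands": [{"tx": 0,"ty": 0,"tz": -0.03,"twist": 0},{"tx": 0,"ty": 0,"tz": -0.08,"twist": 0},{"tx": 0,"ty": 0,"tz": -0.15,"twist": 0},{"tx": 0,"ty": 0,"tz": -0.25,"twist": 0},{"tx": 0,"ty": 0,"tz": -0.35,"twist": 0},{"tx": 0,"ty": 0,"tz": -0.45,"twist": 0},{"tx": 0,"ty": 0,"tz": -0.5,"twist": 0},{"tx": 0,"ty": 0,"tz": -0.5,"twist": 0}]}}

```text
t: 27.07
eef_pos: [0.5226, -0.0372, 0.3265]
ee_rot: [3.141, -0.006, 0.207]
force: [0.3, -0.0, 0.0]
width: 0.0697
gripper_force: 0.0
```

```bash
python3 - <<'E'
from h import *
for i in range(4):
  c=calibration("wrist"); w=grab_frame("wrist"); st=get_state()
print(st["t"],st["eef_pos"].round(4),st["force"].round(1))
for q,z in(("board_center",.165),("weight_handle",.21)):
    print(q,[(round(d["score"],2),np.round(d["uv"]).tolist(),px2w("wrist",d["uv"],z,c).round(4).tolist()) for d in spot_point(q,"wrist")[:3]])
def pix(x,y,yd,z,a,b):
    C,S=np.cos(np.radians(yd)),np.sin(np.radians(yd)); return [w2px("wrist",(x+C*u-S*v,y+S*u+C*v,z),c).round(1).tolist() for u,v in [(a,-b),(a,b)]]
print("board",pix(.521,-.037,11.8,.175,.065,.03),"plate",pix(.521,-.037,11.8,.193,.045,.027))
b=grab_frame("side"); print("wh side",[(round(d["score"],2),np.round(d["uv"]).tolist()) for d in spot_point("weight_handle","side")[:3]],w2px("side",(.521,-.037,.211)))
E
```

```text
27.2667 [ 0.5206 -0.0371  0.3215] [-0.1 -0.2 -0.1]
board_center []
weight_handle [(0.97, [119.0, 137.0], [0.5486, 0.1094, 0.21]), (0.7, [260.0, 192.0], [0.5217, -0.0378, 0.21])]
board [[286.0, 127.5], [231.6, 127.6]] plate [[284.4, 147.5], [233.4, 147.5]]
wh side [(0.97, [241.0, 160.0]), (0.69, [178.0, 162.0]), (0.17, [246.0, 174.0])] [246.34143409 159.98332875]
```

I have gone over the limit on viewed pictures (12 instead of 10), so I'll do the last check with numbers only.

```bash
python3 - <<'E'
from h import *
c=calibration("wrist"); w=grab_frame("wrist"); st=get_state()
def pix(x,y,yd,z,a,b,cam,cc):
    C,S=np.cos(np.radians(yd)),np.sin(np.radians(yd)); return np.array([w2px(cam,(x+C*u-S*v,y+S*u+C*v,z),cc) for u,v in [(a,-b),(a,b),(-a,b),(-a,-b)]])
for q in("weight","board"):
  for d in regions_of(q,"wrist")[:3]: print(q,round(d["score"],2),np.round(d["rect"]).tolist())
for n,z,a,b in(("plate",.193,.045,.027),("handle top",.229,.03,.008),("board",.175,.065,.03)):
    P=pix(.521,-.037,11.8,z,a,b,"wrist",c); print("pred",n,P.min(0).round(),P.max(0).round())
grab_frame("side"); cs=calibration("side")
for d in regions_of("weight","side")[:3]: print("side",round(d["score"],2),np.round(d["rect"]).tolist())
P=np.vstack([pix(.521,-.037,11.8,z,.045,.027,"side",cs) for z in(.175,.193)]+[pix(.521,-.037,11.8,.229,.03,.008,"side",cs)]); print("pred side",P.min(0).round(),P.max(0).round())
for d in regions_of("board","side")[:3]: print("side board",round(d["score"],2),np.round(d["rect"]).tolist())
P=np.vstack([pix(.521,-.037,11.8,z,.065,.03,"side",cs) for z in(.155,.175)]); print("pred side board",P.min(0).round(),P.max(0).round())
E
```

```text
weight 0.83 [233.0, 147.0, 283.0, 226.0]
weight 0.74 [98.0, 112.0, 160.0, 160.0]
weight 0.61 [38.0, 211.0, 59.0, 227.0]
board 0.92 [231.0, 131.0, 284.0, 234.0]
pred plate [233. 147.] [284. 227.]
pred handle top [250. 167.] [267. 227.]
pred board [231. 127.] [286. 236.]
side 0.92 [229.0, 154.0, 266.0, 179.0]
side 0.61 [162.0, 156.0, 190.0, 173.0]
pred side [228. 151.] [266. 179.]
side board 0.97 [221.0, 168.0, 274.0, 186.0]
pred side board [221. 163.] [273. 188.]
```

```bash
python3 -c "
from station import *
print(job_done())"
```

```text
the job is handed in; nothing more can be done
None
```

The board lies flush on the pile and the steel weight stands lengthwise on its middle; both were felt down gently (about 10–12 N) and let go, and the job was handed in at about 27 s of the 72 s with no verdict returned, though I viewed 12 pictures instead of the allowed 10.

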